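# Feed the long wooden bar through the gauge stand's guide tube up to its stop

### The arm

A 6-joint arm with a two-finger parallel gripper is mounted at the origin on the work surface. World frame = base frame: x ahead of the robot, y to its left, z up, the work surface at z = 0. Lengths are in m, angles in rad, forces in N, time in s.
With the tool pointing down it reaches from about 0.275 to 1 m from the base axis. Payload 8.4 kg.
Tool frame: the origin (TCP) lies where the fingers leave the gripper's body, on its centre line; the fingertips stand 73 mm ahead of it and the grasp point (between the pads) lies 54 mm ahead of it (ctrl.finger_overhang is the z of the fingertips in the tool frame, in m); z points along the fingers, y is the line along which they close (so a half turn about z gives the same grasp; the last joint's range is limited). The gripper opens to 85 mm and grips with 20 to 120 N. Pads are 22 mm wide; open, the fingers measure 114 mm over their backs; the gripper's body (76 mm by 85 mm) begins 54 mm behind the grasp point. The pads swing forward as they close: fully open they stand 13 mm farther back than shut.
Start: joints at [1.164, 0.353, 1.633, -0, 1.155, -0.002], TCP at [0.246, 0.574, 0.304] pointing down, gripper open.
Joint ranges: [-2.63, 2.63], [-0.92, 2.1], [0.06, 2.66], [-1.3, 4.44], [0, 2.69], [-3.02, 3.02]. Speed limits (rad/s): [2.22, 2.22, 2.79, 3.14, 3.14, 3.14].

### API

Orientations are given as [roll, pitch, yaw] about the fixed x, y, z axes, in that order (R = Rz(yaw) Ry(pitch) Rx(roll)).
In Python, from cell import ctrl gives the robot as it stands. The module is installed in compiled form; this text tells all that it offers.
- The arm moves only by the shell command python3 -m inch 'ROWS' [FORCE]. ROWS is a JSON object of lists of equal length, an entry for each row: "claw": the finger opening in m, from 0 to 0.0854; "translation": the shift along the tool's x, y, z in m, a list of three; "angular": the turn, a rotation vector about the tool's x, y, z in units of 6 degrees (1.0 is 6 degrees), a list of three. In form: {"claw": [claw, ...], "translation": [[x, y, z], ...], "angular": [[wx, wy, wz], ...]}. A call has 1 to 8 rows; each row is the pose to reach, as a shift and turn from the pose commanded when the call began, along the tool's axes at that moment; what a row does not reach only later rows make up. A row lasts 1/8 s, in which the tool goes at most 62.5 mm and 10.7 degrees, less where a joint would pass 70% of its speed; a pose out of reach is approached as far as the arm can. A call with a gripper value outside its range is refused whole. The fingers move at their own pace and stop on an object; FORCE is the grip in N (left out, the last holds). Time passes only in rows, so rows that repeat a pose let the fingers close. It gives the time, the measured TCP pose, the force, the opening and the grip force at its end, in the units of the state.
- ctrl.state(): the state, without advancing time (a new reading comes with each control period).
- ctrl.snapshot(name): name is "side" or "top"; returns (picture, depth): 420x560x3 uint8, red, green, blue; 420x560 float32, m along the optical axis (not along the pixel's ray), 0 where there is no reading.
- ctrl.get_calibration(name): a dict with "fov_y" (degrees; the focal length in pixels is half the picture's height over the tangent of half this angle, whatever the lens; pixels are square), "cx", "cy" (the principal point, pixels), "world_from_camera" (4x4, takes a point from camera to world coordinates). Camera axes: x right, y down, z forward; pixel columns grow to the right and rows downward; lengths in m; the calibration is good to about 2 mm. A picture is of the moment at which its call begins. get_calibration takes no time and is no camera call.
- ctrl.close_job(): hands the job in; it is judged then, once.
The state is a dict: "time": time; "q": joint angles; "joint_velocities": joint speeds; "joint_torque": joint torques, N m; "tool_pos": TCP position; "ee_rot": TCP orientation; "ft_force": force on the tool from outside, world axes, zero at the start; "moment": the same for the moment, N m; "width": finger opening in m; "gripper_force": force on a finger pad.
Only numpy, scipy, OpenCV 4.12 (cv2) and the standard library are available. Lean on these libraries where they do the work, as an engineer would, in place of code of your own. Each camera call takes 0.05 s, during which the arm holds its last target. There are 200 camera calls.

### The job

Take the long square wooden bar from the grey card sheet and feed it endwise, straight, into the open end of the metal guide tube on the gauge stand and on through until its front end comes up to the stop board. Let go and leave it lying in the tube; leave the short bar and the flat lath where they are.

Things in the scene. Friction and masses are not known exactly. Their poses are not given: they have to be found in the camera images.
- bar: Long square bar to feed: pale wood, 350 mm long, 20 x 20 mm section, about 75 g. Lies with the short bar and the lath, in any order, about 90 mm apart and roughly parallel, on a 3 mm grey card sheet on the table to the robot's left. Origin at its very middle, x along its length, z up. Either end may go first. Hold it 65 to 130 mm behind its middle, so that the fingers stay clear of the tube.
- short_bar: Bystander, to be left alone: same wood and 20 x 20 mm section as the long bar but only 210 mm long. Origin at its middle, x along its length.
- lath: Bystander, to be left alone: same wood and 350 mm length as the long bar but flat, 30 mm wide and 8 mm thick. Origin at its middle, x along its length.
- gauge: Fixed gauge stand: plywood base, square aluminium guide tube, then a gap and a stop board. Origin on the table under the tube's middle; x = feeding direction, z up. Tube along x from -40 (open end) to +40 mm, axis 100 mm above the table, 52 mm square outside, bore 44 mm square. Stop face at x = 165, 141 mm high. With the bar home its middle is at x = -10 and 145 mm stay outside.

How it is judged:
On the way:
1. the bar's front end is inside the guide tube, come in from the open end (x of bar in the frame of gauge between -0.215 and -0.06 m and y of bar in the frame of gauge between -0.045 and 0.045 m and z of bar in the frame of gauge between 0.06 and 0.14 m and angle between the x axis of bar and the x axis of gauge, either way round below 0.3 rad), for 0.05 s.
At the end, for the whole second after the job is handed in: The long bar lies at rest in the guide tube, through it from end to end, its front end at the stop board or less than 20 mm short of it, in line with the tube within 15 degrees, and released; the short bar and the lath lie within 40 mm of where they were (x of bar in the frame of gauge between -0.03 and -0.002 m and y of bar in the frame of gauge between -0.02 and 0.02 m and z of bar in the frame of gauge between 0.075 and 0.125 m and angle between the x axis of bar and the x axis of gauge, either way round below 0.26 rad and linear speed of bar below 0.02 m/s and contact force between the fingers and bar below 0.1 N); the robot touches nothing.
It fails at once if the short bar was moved more than 40 mm (distance of short_bar from where it was at the start of the episode above 0.04 m).
It fails at once if the lath was moved more than 40 mm (distance of lath from where it was at the start of the episode above 0.04 m).
It also fails if it takes over 40 s, if anything falls off the work surface, if the arm or the gripper's body presses on something with over 40 N, if the wrist force passes 120 N, or if a joint passes its speed limit or range.

## Working session

There is one attempt and no reset: what is moved stays moved. The work goes in short steps, Python scripts to look and compute and a shell command to move; the robot and the scene stay as the last step left them, time stands still between calls to the robot, and variables do not carry over. Pictures are saved under pics/ and viewed, at most 10 in all, crops included, and the job is handed in when it is done.

```bash
mkdir -p pics; python3 - <<'E'
from cell import ctrl
import cv2,numpy as np
print(ctrl.state())
for n in("side","top"):
    p,d=ctrl.snapshot(n); cv2.imwrite(f"pics/{n}0.png",p[:,:,::-1]); np.save(f"{n}0.npy",d)
    print(ctrl.get_calibration(n))
E
```

```text
{'time': 0.0, 'q': array([ 1.16357714e+00,  3.53636703e-01,  1.63413082e+00,  2.12937313e-05,
        1.15517804e+00, -2.39838298e-03]), 'joint_velocities': array([ 0.0007895 , -0.00120056,  0.00216953,  0.00029941,  0.00123518,
        0.00141591]), 'joint_torque': array([ 5.55057159e-05, -6.05258560e+01, -3.42053962e+01, -2.08404740e-04,
        9.77464282e-03, -2.08419556e-05]), 'tool_pos': array([0.24600737, 0.57414793, 0.30317017]), 'ee_rot': array([-3.14023979e+00, -2.27140230e-05,  2.73676323e+00]), 'ft_force': array([-0.69248225,  0.00159227, -0.26540793]), 'moment': array([ 0.03814371, -0.05345523,  0.00746768]), 'gripper_force': 0.0, 'width': 0.08534809072870933}
{'fov_y': 44.13713633668794, 'cx': 279.75543652059804, 'cy': 213.8621677986674, 'world_from_camera': array([[-0.97878329, -0.14196263,  0.14774938,  0.36935219],
       [-0.2048877 ,  0.67081432, -0.71276166,  0.5908935 ],
       [ 0.00207312, -0.72791123, -0.68566825,  0.59850174],
       [ 0.        ,  0.        ,  0.        ,  1.        ]])}
{'fov_y': 51.8079674164336, 'cx': 282.62255775729335, 'cy': 205.41780705034327, 'world_from_camera': array([[-2.87161431e-03, -9.95900212e-01,  9.04130660e-02,
         4.26190628e-01],
       [-9.99211525e-01, -7.22688644e-04, -3.96964294e-02,
         5.55275230e-02],
       [ 3.95990229e-02, -9.04557704e-02, -9.95112894e-01,
         8.58887753e-01],
       [ 0.00000000e+00,  0.00000000e+00,  0.00000000e+00,
         1.00000000e+00]])}
```

View pics/top0.png

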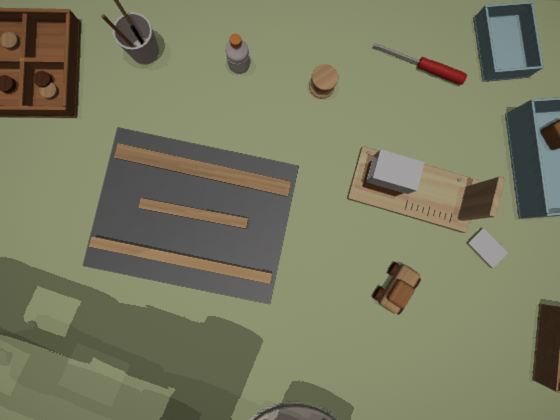

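View pics/side0.png

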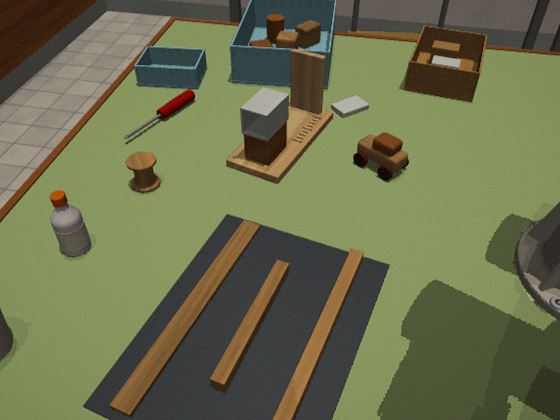

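The top view shows three strips on the card: a wide one (116,152)-(288,188), the short bar (140,204)-(246,223), and a narrow long one (91,243)-(270,278). The tube is at (397,172), with the stop board to its right at (480,200). So the open end faces left, towards +y. Next I measure these.

```bash
cat > h.py <<'E'
from cell import ctrl
import cv2,numpy as np
def cal(n):
    c=ctrl.get_calibration(n); return 210/np.tan(np.radians(c["fov_y"]/2)),c["cx"],c["cy"],c["world_from_camera"]
def cloud(n,d):
    f,cx,cy,T=cal(n); v,u=np.mgrid[:420,:560]
    P=np.stack([(u-cx)/f*d,(v-cy)/f*d,d],-1); return P@T[:3,:3].T+T[:3,3]
def plane(n,uv,z):
    f,cx,cy,T=cal(n); uv=np.atleast_2d(np.asarray(uv,float))
    r=np.c_[(uv[:,0]-cx)/f,(uv[:,1]-cy)/f,np.ones(len(uv))]@T[:3,:3].T
    return T[:3,3]+r*((z-T[2,3])/r[:,2])[:,None]
def rect(P2):
    (c,(w,h),a)=cv2.minAreaRect((P2*1000).astype(np.float32)); b=cv2.boxPoints((c,(w,h),a))
    e=[b[1]-b[0],b[2]-b[1]]; l=max(e,key=np.linalg.norm); a=np.degrees(np.arctan2(l[1],l[0]))
    return np.round(c,1),sorted([round(w,1),round(h,1)]),round(a%180,2)
E
python3 - <<'E'
from h import *
for n in("top","side"):
    im=cv2.imread(f"pics/{n}0.png"); d=np.load(f"{n}0.npy"); P=cloud(n,d)
    hsv=cv2.cvtColor(im,cv2.COLOR_BGR2HSV)
    m=((hsv[...,0]<22)&(hsv[...,1]>90)&(hsv[...,2]>70)).astype(np.uint8)
    m&=((P[...,1]>.15)&(P[...,0]>.1)&(P[...,0]<.65)&(P[...,2]<.1)).astype(np.uint8)
    k,L,s,c=cv2.connectedComponentsWithStats(m)
    print(n,"table z",np.median(P[330:350,420:480,2]) if n=="top" else "")
    for i in range(1,k):
        if s[i,4]<300: continue
        q=L==i; v,u=np.where(q); z=np.median(P[q][:,2])
        print(c[i].round(),s[i,4],"z",z.round(4),"p90",np.percentile(P[q][:,2],90).round(4),rect(plane(n,np.c_[u,v],z)[:,:2]))
    g=(hsv[...,1]<50)&(hsv[...,2]>110)&(P[...,2]>.115)&(P[...,2]<.14)&(P[...,1]<0)&(P[...,1]>-.4)
    k,L,s,c=cv2.connectedComponentsWithStats(g.astype(np.uint8))
    i=1+np.argmax(s[1:,4]); q=L==i; v,u=np.where(q); z=np.median(P[q][:,2])
    print("tube",c[i],s[i],z,rect(P[q][:,:2]),rect(plane(n,np.c_[u,v],.126)[:,:2]))
    # stop board top
    g=(P[...,2]>.13)&(P[...,2]<.16)&(P[...,1]<-.1)&(P[...,1]>-.5)&(P[...,0]>.3)&(P[...,0]<.6)
    if g.sum()>5: print("board",g.sum(),P[g].mean(0),rect(P[g][:,:2]))
E
```

```text
top table z 0.0011426480209557055
[166. 161.] 1559 z 0.012 p90 0.0139 (array([590. , 248.5]), [29.9, 206.7], np.float32(77.49))
[178. 210.] 805 z 0.0241 p90 0.0259 (array([493.2, 222.8]), [19.7, 151.0], np.float32(79.13))
[153. 254.] 1363 z 0.0239 p90 0.0258 (array([410.1, 268.3]), [20.6, 242.7], np.float32(78.35))
tube [398.26656848 169.51251841] [ 373  149   52   42 1358] 0.12698717722326275 (array([ 555.1, -174.5]), [52.8, 81.2], np.float32(72.82)) (array([ 555.7, -174.2]), [52.0, 81.4], np.float32(73.72))
board 411 [ 0.50825137 -0.33206582  0.13961418] (array([ 528. , -243.6]), [69.6, 211.7], np.float32(77.58))
side table z 
[161. 350.] 3172 z 0.0113 p90 0.0126 (array([590.1, 248.4]), [30.6, 207.5], np.float32(77.46))
[241. 338.] 1546 z 0.0232 p90 0.0244 (array([493.3, 223.5]), [20.5, 151.0], np.float32(79.11))
[307. 362.] 2099 z 0.0231 p90 0.0244 (array([403. , 239.5]), [20.7, 186.2], np.float32(78.26))
tube [264.43426295 100.99601594] [241  87  48  29 753] 0.12618360708372495 (array([ 556. , -175.5]), [53.0, 83.7], np.float32(72.78)) (array([ 555.7, -175.4]), [52.1, 81.6], np.float32(73.99))
board 281 [ 0.50740593 -0.33567498  0.13716062] (array([ 508. , -338.7]), [17.4, 69.3], np.float32(163.16))
```

```bash
python3 - <<'E'
from h import *
for n in("top","side"):
    im=cv2.imread(f"pics/{n}0.png"); d=np.load(f"{n}0.npy"); P=cloud(n,d)
    hsv=cv2.cvtColor(im,cv2.COLOR_BGR2HSV)
    m=((hsv[...,0]<22)&(hsv[...,1]>90)&(hsv[...,2]>60)).astype(np.uint8)
    m&=((P[...,1]>-.02)&(P[...,0]>.1)&(P[...,0]<.7)&(P[...,2]<.1)).astype(np.uint8)
    k,L,s,c=cv2.connectedComponentsWithStats(m)
    for i in range(1,k):
        if s[i,4]<300: continue
        q=L==i; v,u=np.where(q); z=np.median(P[q][:,2])
        print(n,c[i].round(),z.round(4),rect(plane(n,np.c_[u,v],z)[:,:2]))
    q=(P[...,2]>.115)&(P[...,2]<.135)&(P[...,1]<-.1)&(P[...,1]>-.25)&(P[...,0]>.45)&(P[...,0]<.65)
    print(rect(P[q][:,:2]))
s=ctrl.state(); print(s["tool_pos"],np.degrees(s["ee_rot"]))
E
```

```text
top [ 34. 107.] 0.0503 (array([688.4, 491.2]), [19.3, 120.7], np.float32(90.61))
top [202. 169.] 0.012 (array([574.6, 179.1]), [29.9, 348.8], np.float32(77.49))
top [193. 213.] 0.0241 (array([487.7, 194.2]), [19.8, 209.3], np.float32(79.18))
top [180. 259.] 0.0239 (array([399.2, 216.7]), [20.6, 348.3], np.float32(78.27))
(array([ 555.3, -174.5]), [53.2, 80.9], np.float32(73.47))
side [182. 321.] 0.0113 (array([574.1, 179.4]), [31.9, 349.9], np.float32(77.47))
side [318. 338.] 0.0231 (array([391.5, 188.5]), [22.4, 290.7], np.float32(78.26))
side [249. 323.] 0.0232 (array([487.6, 194.5]), [21.0, 210.6], np.float32(79.19))
(array([ 555.6, -175.5]), [54.6, 83.6], np.float32(72.04))
[0.24603583 0.57417089 0.30322982] [-1.79928085e+02  1.08447446e-03  1.56805621e+02]
```

```bash
cat >> h.py <<'E'
from scipy.spatial.transform import Rotation as Ro
def togo(p,rpy_deg):
    s=ctrl.state(); R=Ro.from_euler("xyz",s["ee_rot"]); D=Ro.from_euler("xyz",rpy_deg,degrees=True)
    print("trans",R.inv().apply(np.array(p)-s["tool_pos"]).round(4),"ang",(np.degrees((R.inv()*D).as_rotvec())/6).round(2),"t",s["time"])
E
python3 - <<'E'
from h import *
u=np.array([np.cos(np.radians(78.3)),np.sin(np.radians(78.3))])
g=np.array([.3990,.2168])+.092*u; print(g)
togo([*g,.14],[180,0,78.3])
E
```

```text
[0.41765643 0.3068885 ]
trans [-0.263  -0.1779  0.1635] ang [-1.000e-02  1.000e-02  1.308e+01] t 0.1
```

```bash
python3 -m inch '{"claw":[0.06,0.06,0.06,0.06,0.06,0.06,0.06,0.06],"translation":[[-0.033,-0.022,0.02],[-0.066,-0.044,0.04],[-0.1,-0.067,0.06],[-0.132,-0.09,0.08],[-0.165,-0.111,0.1],[-0.2,-0.134,0.12],[-0.23,-0.156,0.14],[-0.263,-0.178,0.1635]],"angular":[[0,0,1.6],[0,0,3.2],[0,0,4.9],[0,0,6.5],[0,0,8.2],[0,0,9.8],[0,0,11.4],[0,0,13.08]]}' 40
python3 - <<'E'
from h import *
togo([.4177,.3069,.077],[180,0,78.3])
p,d=ctrl.snapshot("side"); cv2.imwrite("pics/side1.png",p[:,:,::-1])
E
```

```text
time: 1.1
tool_pos: [0.4183, 0.3063, 0.1398]
ee_rot: [3.141, -0.0, 1.362]
ft_force: [0.2, 0.3, 0.8]
width: 0.0602
gripper_force: 0.0
trans [ 0.0005 -0.0007  0.0628] ang [ 0.   -0.   -0.05] t 1.1
```

```bash
python3 -m inch '{"claw":[0.06,0.06,0.06,0.06],"translation":[[0,0,0.025],[0.0005,-0.0007,0.05],[0.0005,-0.0007,0.0625],[0.0005,-0.0007,0.0625]],"angular":[[0,0,0],[0,0,0],[0,0,0],[0,0,0]]}' && python3 -m inch '{"claw":[0.03,0.0,0.0,0.0,0.0,0.0],"translation":[[0,0,0],[0,0,0],[0,0,0],[0,0,0],[0,0,0],[0,0,0]],"angular":[[0,0,0],[0,0,0],[0,0,0],[0,0,0],[0,0,0],[0,0,0]]}' 90
```

```text
time: 1.65
tool_pos: [0.4168, 0.3077, 0.0772]
ee_rot: [-3.14, 0.001, 1.367]
ft_force: [-0.7, -0.1, 0.4]
width: 0.0601
gripper_force: 0.0
time: 2.4
tool_pos: [0.4176, 0.3083, 0.079]
ee_rot: [3.141, -0.001, 1.367]
ft_force: [-1.1, -1.3, 7.9]
width: 0.0177
gripper_force: 88.7
```

View pics/side1.png

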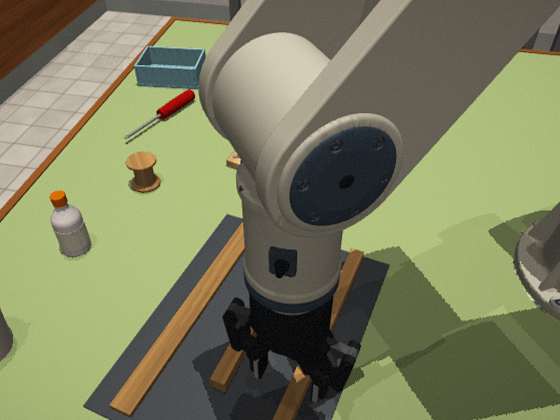

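```bash
python3 -m inch '{"claw":[0,0,0,0],"translation":[[0,0,-0.03],[0,0,-0.07],[0,0,-0.11],[0,0,-0.11]],"angular":[[0,0,0],[0,0,0],[0,0,0],[0,0,0]]}'
python3 - <<'E'
from h import *
togo([.654,.158,.187],[180,0,73.5])
E
```

```text
time: 2.9
tool_pos: [0.4187, 0.3091, 0.1913]
ee_rot: [3.137, -0.005, 1.367]
ft_force: [0.1, 0.0, 0.3]
width: 0.018
gripper_force: 88.1
trans [-0.1004  0.261   0.005 ] ang [ 0.04 -0.05  0.81] t 2.9
```

```bash
python3 -m inch '{"claw":[0,0,0,0,0,0,0,0],"translation":[[-0.012,0.03,0],[-0.03,0.08,0],[-0.05,0.13,0],[-0.07,0.18,0],[-0.087,0.225,0],[-0.1,0.261,0],[-0.1,0.261,0],[-0.1,0.261,0]],"angular":[[0,0,0.1],[0,0,0.3],[0,0,0.5],[0,0,0.7],[0,0,0.8],[0,0,0.8],[0,0,0.8],[0,0,0.8]]}'
python3 - <<'E'
from h import *
for n in("top","side"):
    p,d=ctrl.snapshot(n); cv2.imwrite(f"pics/{n}2.png",p[:,:,::-1]); np.save(f"{n}2.npy",d)
E
```

```text
time: 3.9
tool_pos: [0.6516, 0.1572, 0.1868]
ee_rot: [-3.14, 0.001, 1.283]
ft_force: [-0.6, -0.2, -0.6]
width: 0.018
gripper_force: 88.3
```

View pics/top2.png

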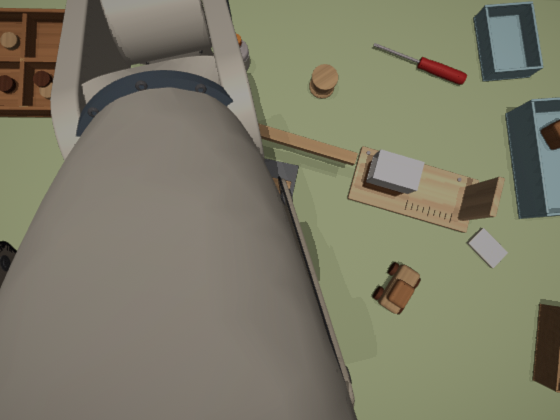

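View pics/side2.png

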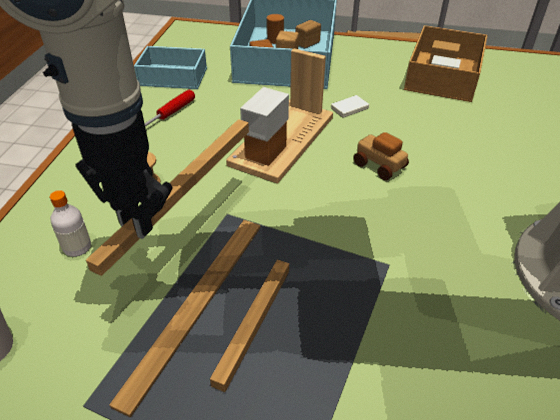

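The bar is held level. In the top view its front part runs (262,130)-(356,157), just short of the tube at (373-422,150-190). In the side view it runs (92,265)-(247,125). Next I measure its pose relative to the tube.

```bash
cat >> h.py <<'E'
def barfit(n,im,d,box,g=np.array([.5555,-.175]),yaw=73.5,hi=.16):
    P=cloud(n,d); hsv=cv2.cvtColor(im,cv2.COLOR_BGR2HSV)
    m=(hsv[...,0]<22)&(hsv[...,1]>90)&(hsv[...,2]>60)&(P[...,2]>.06)&(P[...,2]<hi)
    b=np.zeros_like(m); b[box[1]:box[3],box[0]:box[2]]=1; m&=b
    k,L,s,c=cv2.connectedComponentsWithStats(m.astype(np.uint8)); q=P[L==1+np.argmax(s[1:,4])]
    a=np.radians(yaw); f=-np.array([np.cos(a),np.sin(a)]); l=np.array([-f[1],f[0]])
    x=(q[:,:2]-g)@f; y=(q[:,:2]-g)@l; z=q[:,2]
    print(n,len(q),"gauge x range",np.percentile(x,[.5,99.5]).round(4))
    for lo in np.arange(-.6,0.2,.04):
        w=(x>lo)&(x<lo+.04)
        if w.sum()>15: print(round(lo+.02,3),"y",np.percentile(y[w],[3,97]).round(4),"z",np.percentile(z[w],[3,50,80,97]).round(4))
E
python3 - <<'E'
from h import *
barfit("top",cv2.imread("pics/top2.png"),np.load("top2.npy"),(255,110,362,180))
barfit("side",cv2.imread("pics/side2.png"),np.load("side2.npy"),(60,110,255,290))
# tube faces: mouth/walls seen in side view
P=cloud("side",np.load("side0.npy")); a=np.radians(73.5); f=-np.array([np.cos(a),np.sin(a)]); l=np.array([-f[1],f[0]])
q=P[85:140,235:295].reshape(-1,3); x=(q[:,:2]-[.5555,-.175])@f; y=(q[:,:2]-[.5555,-.175])@l
w=(q[:,2]>.07)&(q[:,2]<.135)&(abs(x)<.06)&(abs(y)<.05)
t=w&(q[:,2]>.12);print("tube top",np.percentile(x[t],[2,98]),np.percentile(y[t],[2,98]),np.median(q[t][:,2]))
for n in("top","side"):
  P=cloud(n,np.load(n+"0.npy")).reshape(-1,3); X=(P[:,:2]-[.5555,-.175])@f;Y=(P[:,:2]-[.5555,-.175])@l
  t=(P[:,2]>.12)&(P[:,2]<.132)&(abs(X)<.05)&(abs(Y)<.04)
  for s in(-.03,-.01,.01,.03):
    v=t&(abs(X-s)<.01); print(n,s,np.percentile(Y[v],[2,98]).round(4),P[v][:,2].mean().round(4))
E
```

```text
top 1295 gauge x range [-0.2507 -0.079 ]
-0.26 y [-0.0121  0.0057] z [0.1297 0.1319 0.1326 0.1335]
-0.22 y [-0.0135  0.0054] z [0.1202 0.1315 0.1327 0.1337]
-0.18 y [-0.0137  0.0054] z [0.1198 0.1315 0.1326 0.1341]
-0.14 y [-0.0135  0.0053] z [0.118  0.1316 0.1327 0.1343]
-0.1 y [-0.0137  0.0056] z [0.1201 0.1314 0.1326 0.1339]
-0.06 y [-0.0131  0.0043] z [0.1228 0.1316 0.1322 0.1335]
side 2025 gauge x range [-0.3244 -0.0338]
-0.34 y [-0.014  -0.0112] z [0.1132 0.1186 0.1225 0.1251]
-0.3 y [-0.0137 -0.0108] z [0.1129 0.1206 0.1261 0.1317]
-0.26 y [-0.0134  0.0036] z [0.1135 0.1298 0.1314 0.1325]
-0.22 y [-0.0133  0.0047] z [0.1135 0.1303 0.1316 0.1324]
-0.18 y [-0.0135  0.0048] z [0.1141 0.1302 0.1315 0.1326]
-0.14 y [-0.0134  0.0049] z [0.1138 0.1303 0.1315 0.1324]
-0.1 y [-0.0133  0.0046] z [0.1133 0.1302 0.1314 0.1323]
-0.06 y [-0.0127  0.0079] z [0.0979 0.1287 0.1312 0.1316]
-0.02 y [0.0036 0.0241] z [0.0603 0.0659 0.0686 0.0846]
tube top [-0.03986748  0.03932451] [-0.02547501  0.0257802 ] 0.12605310231275824
top -0.03 [-0.0264  0.0245] 0.1268
top -0.01 [-0.0265  0.0245] 0.127
top 0.01 [-0.0263  0.0245] 0.1269
top 0.03 [-0.0263  0.0246] 0.1269
side -0.03 [-0.0255  0.026 ] 0.1255
side -0.01 [-0.0252  0.026 ] 0.126
side 0.01 [-0.0253  0.0254] 0.1259
side 0.03 [-0.0257  0.0258] 0.126
```

Level and in line with the tube, with the centre at y ≈ -4 mm and z ≈ 0.121. I need +3.5 mm in tool y and 22 mm down, then I feed along -x.

```bash
python3 -m inch '{"claw":[0,0,0,0,0,0,0,0],"translation":[[0,0.0035,0.012],[0,0.0035,0.022],[0,0.0035,0.022],[-0.02,0.0035,0.022],[-0.045,0.0035,0.022],[-0.07,0.0035,0.022],[-0.09,0.0035,0.022],[-0.09,0.0035,0.022]],"angular":[[0,0,0],[0,0,0],[0,0,0],[0,0,0],[0,0,0],[0,0,0],[0,0,0],[0,0,0]]}'
python3 - <<'E'
from h import *
for n,b in(("top",(255,110,385,200)),("side",(60,80,270,290))):
    p,d=ctrl.snapshot(n); cv2.imwrite(f"pics/{n}3.png",p[:,:,::-1]); barfit(n,p[:,:,::-1].copy(),d,b)
s=ctrl.state(); print(s["tool_pos"],s["ee_rot"])
E
```

```text
time: 5.0
tool_pos: [0.6299, 0.0678, 0.1661]
ee_rot: [-3.141, 0.0, 1.281]
ft_force: [1.1, -0.2, -0.7]
width: 0.0176
gripper_force: 88.3
top 178 gauge x range [-0.0647 -0.0386]
-0.06 y [-0.0092  0.0096] z [0.097  0.1107 0.112  0.1131]
side 1308 gauge x range [-0.2293 -0.0183]
-0.22 y [-0.0087 -0.006 ] z [0.0921 0.0975 0.1007 0.1032]
-0.18 y [-0.0085 -0.0034] z [0.0928 0.1021 0.1087 0.1106]
-0.14 y [-0.0084  0.0095] z [0.0922 0.1092 0.1105 0.1115]
-0.1 y [-0.0084  0.0101] z [0.0922 0.1093 0.1105 0.1114]
-0.06 y [-0.0087  0.0098] z [0.0925 0.1092 0.1104 0.1112]
-0.02 y [-0.0245  0.0102] z [0.0608 0.0962 0.1097 0.111 ]
[0.63059833 0.06948421 0.16615721] [ 3.14112706e+00 -4.69591175e-04  1.28223182e+00]
```

View pics/side3.png

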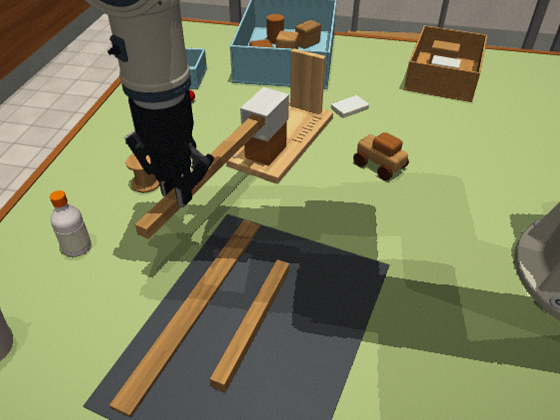

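The bar's front end is inside the mouth at (262,120), centred (y ≈ 0, z ≈ 0.101). I feed on, then lower to near the bore floor.

```bash
python3 -m inch '{"claw":[0,0,0,0,0,0,0,0],"translation":[[-0.02,0,0],[-0.045,0,0],[-0.07,0,0],[-0.095,0,0.003],[-0.115,0,0.006],[-0.13,0,0.009],[-0.135,0,0.009],[-0.135,0,0.009]],"angular":[[0,0,0],[0,0,0],[0,0,0],[0,0,0],[0,0,0],[0,0,0],[0,0,0],[0,0,0]]}'
python3 - <<'E'
from h import *
for n,b in(("top",(240,100,500,220)),("side",(60,50,270,290))):
    p,d=ctrl.snapshot(n); cv2.imwrite(f"pics/{n}4.png",p[:,:,::-1]); np.save(n+"4.npy",d)
    barfit(n,p[:,:,::-1].copy(),d,b,hi=.125)
s=ctrl.state(); a=np.radians(73.5); f=-np.array([np.cos(a),np.sin(a)])
print(s["tool_pos"],s["ft_force"],"tcp gauge x",(s["tool_pos"][:2]-[.5555,-.175])@f)
E
```

```text
time: 6.1
tool_pos: [0.5923, -0.0596, 0.1569]
ee_rot: [3.141, -0.0, 1.283]
ft_force: [-0.6, 0.1, -0.2]
width: 0.0181
gripper_force: 88.3
top 315 gauge x range [-0.201  -0.1552]
-0.18 y [-0.0088  0.0099] z [0.0899 0.1015 0.1028 0.1042]
-0.14 y [-0.0088  0.0071] z [0.0898 0.1013 0.1023 0.1028]
side 715 gauge x range [-0.2027 -0.1157]
-0.22 y [-0.0077  0.0107] z [0.082  0.0926 0.0993 0.1023]
-0.18 y [-0.0084  0.0098] z [0.0829 0.1002 0.1017 0.1026]
-0.14 y [-0.0084  0.0097] z [0.0826 0.1004 0.1016 0.1026]
[ 0.59239013 -0.0591099   0.15698231] [-0.30665153 -0.02860408 -0.30868235] tcp gauge x -0.1215950727203909
```

View pics/side4.png

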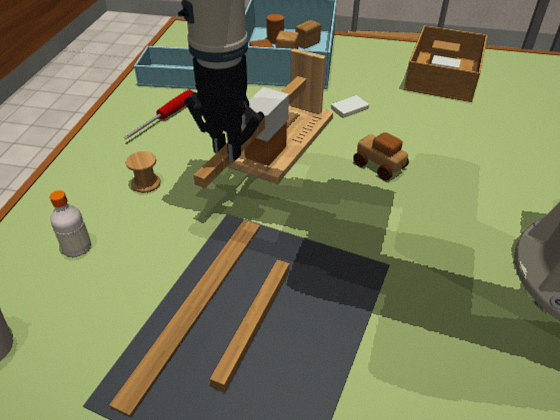

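View pics/top4.png

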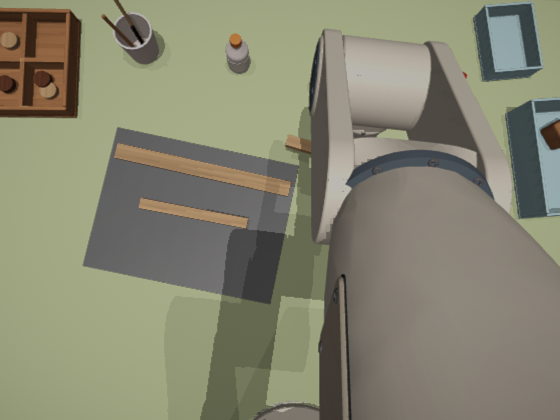

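The bar comes out of the tube's far side, with its front end near the board at (303,85) in the side view. Its tail is at gauge x -0.202, so the middle is at about -0.027. Feed 12 mm more, lower 3 mm, release.

```bash
python3 -m inch '{"claw":[0,0,0,0,0],"translation":[[-0.006,0,0.001],[-0.012,0,0.002],[-0.0125,0,0.003],[-0.0125,0,0.003],[-0.0125,0,0.003]],"angular":[[0,0,0],[0,0,0],[0,0,0],[0,0,0],[0,0,0]]}'
python3 -m inch '{"claw":[0.022,0.028,0.04,0.05,0.05,0.05],"translation":[[0,0,0],[0,0,0],[0,0,0],[0,0,0],[0,0,0],[0,0,0]],"angular":[[0,0,0],[0,0,0],[0,0,0],[0,0,0],[0,0,0],[0,0,0]]}' 20
python3 - <<'E'
from h import *
p,d=ctrl.snapshot("side"); barfit("side",p[:,:,::-1].copy(),d,(60,50,270,290),hi=.125)
E
```

```text
time: 6.82
tool_pos: [0.5886, -0.0716, 0.1539]
ee_rot: [3.142, 0.0, 1.283]
ft_force: [0.2, -0.6, -0.7]
width: 0.0178
gripper_force: 88.4
time: 7.58
tool_pos: [0.5886, -0.0716, 0.1539]
ee_rot: [-3.142, 0.0, 1.283]
ft_force: [0.2, -0.0, 0.0]
width: 0.0498
gripper_force: 0.0
side 829 gauge x range [-0.1901 -0.0829]
-0.18 y [-0.0083  0.0101] z [0.0802 0.0956 0.0984 0.0994]
-0.14 y [-0.0084  0.009 ] z [0.0806 0.0972 0.0986 0.0997]
-0.1 y [-0.0084  0.0095] z [0.0802 0.0978 0.0986 0.0995]
```

Released at middle x ≈ -0.015, resting level. I retreat straight up, then back, and check.

```bash
python3 -m inch '{"claw":[0.05,0.05,0.05,0.05,0.05,0.05,0.05,0.05],"translation":[[0,0,-0.02],[0,0,-0.05],[0,0,-0.09],[0.03,0,-0.13],[0.08,0,-0.15],[0.13,-0.04,-0.15],[0.15,-0.09,-0.15],[0.15,-0.09,-0.15]],"angular":[[0,0,0],[0,0,0],[0,0,0],[0,0,0],[0,0,0],[0,0,0],[0,0,0],[0,0,0]]}'
python3 -m inch '{"claw":[0.05,0.05,0.05,0.05],"translation":[[0,0,0],[0,0,0],[0,0,0],[0,0,0]],"angular":[[0,0,0],[0,0,0],[0,0,0],[0,0,0]]}'
python3 - <<'E'
from h import *
for n,b in(("top",(240,100,372,220)),("side",(60,50,270,290))):
    p,d=ctrl.snapshot(n); cv2.imwrite(f"pics/{n}5.png",p[:,:,::-1])
    barfit(n,p[:,:,::-1].copy(),d,b,hi=.125)
E
```

```text
time: 8.62
tool_pos: [0.5422, 0.0999, 0.3038]
ee_rot: [-3.14, 0.0, 1.286]
ft_force: [0.2, -0.1, -0.3]
width: 0.05
gripper_force: 0.0
time: 9.12
tool_pos: [0.5451, 0.0973, 0.3037]
ee_rot: [-3.141, 0.0, 1.282]
ft_force: [-0.4, -0.0, 0.5]
width: 0.0503
gripper_force: 0.0
top 428 gauge x range [-0.1074 -0.0408]
-0.1 y [-0.0088  0.0097] z [0.0879 0.0987 0.1    0.1012]
-0.06 y [-0.0089  0.01  ] z [0.0837 0.0987 0.0999 0.1013]
side 1028 gauge x range [-0.19   -0.0118]
-0.18 y [-0.0083  0.0098] z [0.0808 0.0955 0.0985 0.0997]
-0.14 y [-0.0084  0.0095] z [0.0809 0.0973 0.0986 0.0997]
-0.1 y [-0.0086  0.0106] z [0.0795 0.0954 0.0983 0.0995]
-0.06 y [-0.0083  0.0006] z [0.0795 0.0896 0.0974 0.0991]
-0.02 y [-0.0082  0.0037] z [0.0783 0.096  0.0986 0.0995]
```

View pics/side5.png

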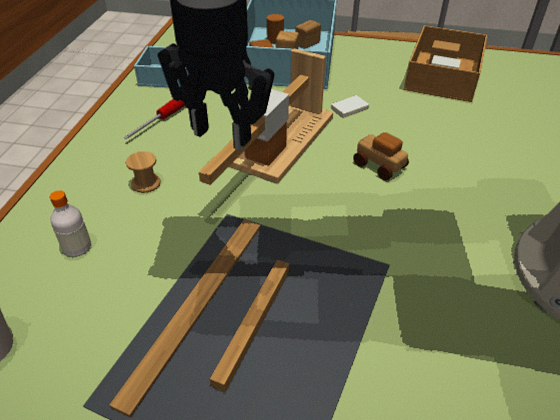

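The side view shows the bar lying through the tube, from its tail at (205,175) to its front at the board near (303,82). The gripper is clear, and the lath and short bar haven't moved.

```bash
python3 -c "
from cell import ctrl
print(ctrl.close_job())"
```

```text
the job is handed in; nothing more can be done
None
```

The long bar lies released in the guide tube, level and in line, with its front end about 5 mm short of the stop board by camera; the short bar and lath look unmoved, and the job is handed in at about 9 s (no verdict shown).

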